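# Stand the toppled dispenser and wipes tub back in their holders

## Task

The alcohol dispenser and the wipes tub on this splicing bench have been knocked over. Stand both upright again, each fully down inside the rim of its own holder (the square dispenser in the square holder, the round tub in the round one), setting them down rather than dropping them. Leave the large bottle, the fibre cleaver and the small round tin standing where they are.

Things in the scene. Friction and masses are not known exactly. Their poses are not given: they have to be found in the camera images.
- dispenser: The loose alcohol dispenser as a body; origin in the middle of its underside, axes as its point. Its sides and foot are not quite flat: it starts lying on one side about 3 degrees off level, and stands with up to 3 degrees of lean. At the start its pump end is turned to the robot's right (-y) within about 40 degrees. Either container may be the one on the left.
- dispenser_center (a point): Plain white dispenser, 0.12 to 0.24 kg, starting on its side: square body 47 x 47 mm, 53 mm tall, then a round neck and pump top 37 mm across, 76 mm overall (the pump does not move). The point is on its axis half-way up, 38 mm from the underside. z runs from underside to pump (upright: z up); x and y are square to its flat sides.
- tub: The loose wipes tub as a body; origin in the middle of its underside, axes as its point. It starts lying, lid end turned to the robot's right (-y) within about 40 degrees; it may roll a little if touched.
- tub_center (a point): Round tub with facetted screw lid, 0.1 to 0.21 kg, starting on its side: body 63 mm in diameter, lid 64 mm across and 15 mm high, 72 mm overall, one rigid piece. The point is on its axis half-way up, 36 mm from the underside. z runs from underside to lid (upright: z up).
- square_holder: The fixed square holder as a body; origin under its middle on the table, axes as its point. A black mat 2 mm thick covers part of the table round the holders.
- square_holder_floor (a point): Low grey square tray fixed to the table: 64 mm outside, 56 mm inside, rim 4 mm thick, its top 12 mm above the table, floor 5 mm above the table. The point is the middle of the inner floor; z up, x and y along its sides.
- round_holder: The fixed round holder as a body; origin under its middle on the table. The two holders stand one beyond the other as seen from the robot, 12 to 22 cm apart, either one the nearer.
- round_holder_floor (a point): Low grey round tray fixed to the table, same material as the square one: 82 mm outside, 74 mm inside diameter, rim 4 mm thick, its top 12 mm above the table, floor 5 mm above the table. The point is the middle of the inner floor; z up.
- bottle_center (a point): Large white 1-litre bottle, 87 mm in diameter, 215 mm tall, standing; bystander, loose. The point is its centre, half-way up; z up.
- cleaver_center (a point): Black fibre cleaver (small blocky metal instrument), 71 mm (its x) by 94 mm, 54 mm tall, standing on the mat; bystander, loose. The point is its centre, half-way up; z up.
- tin_center (a point): Round flat grey tin, 62 mm in diameter, 24 mm high, lying flat on the left; bystander, loose. The point is its centre; z is its axis, up.
Mind the look-alikes: they are no part of the job. Leave any orange or purple look-alike of the dispenser alone.

How it is judged:
By the outcome, as a careful person would: the job done as asked, in the order asked, and still so for the second after the job is handed in, with the robot touching nothing.
It also fails if it takes over 67 s, if anything falls off the work surface, if the arm or the gripper's body presses on something with over 40 N, if the wrist force passes 120 N, or if a joint passes its speed limit or range.

## Robot

A 6-joint arm with a two-finger parallel gripper is mounted at the origin on a cart in front of the work surface, level with it; the furniture and walls round the work are solid. World frame = base frame: x ahead of the robot, y to its left, z up, the work surface at z = 0. Lengths are in m, angles in rad, forces in N, time in s.
With the tool pointing down it reaches from about 0.35 to 0.975 m from the base axis. Payload 4.9 kg.
Tool frame: the origin (TCP) lies at the very end of the fingers, on their centre line; the grasp point (between the pads) lies 19 mm behind it; z points along the fingers, y is the line along which they close (so a half turn about z gives the same grasp; the last joint's range is limited). The gripper opens to 85 mm and grips with 20 to 120 N. Pads are 22 mm wide; open, the fingers measure 114 mm over their backs; the gripper's body (76 mm by 85 mm) begins 54 mm behind the grasp point. The pads swing forward as they close: fully open they stand 13 mm farther back than shut.
Start: joints at [-1.377, 0.053, 1.613, -0, 1.476, -0.119], TCP at [0.192, -0.595, 0.231] pointing down, gripper open.
Joint ranges: [-3.01, 3.01], [-1.01, 2.22], [0.06, 2.58], [-1.02, 4.17], [0.09, 2.62], [-3.14, 3.14]. Speed limits (rad/s): [2.57, 2.57, 3.14, 3.14, 3.14, 3.14].

## Interface

Orientations are given as a unit quaternion [w, x, y, z].
In Python, from plant import manip, vision, order gives the robot as it stands.
- The arm moves only by the tool play_rows, never from a script. Its argument "steps" is a list that holds one entry, the list of rows, each a list of 6 numbers: the shift along the tool's x, y, z in mm, then the turn, a rotation vector about the tool's x, y, z in degrees. A call has 1 to 12 rows; each row is the pose to reach, as a shift and turn from the pose commanded when the call began, along the tool's axes at that moment; what a row does not reach only later rows make up. A row lasts 1/12 s, in which the tool goes at most 41.7 mm and 7.16 degrees, less where a joint would pass 70% of its speed; a pose out of reach is approached as far as the arm can. A call with a gripper value outside its range is refused whole. "claw" is the gripper's target within -1 to 1 (fully open at 1, half-way at 0, shut at -1), set as the call begins (left out, the last holds). The fingers move at their own pace and stop on an object; the grip force is fixed at half the most. Time passes only in rows, so rows that repeat a pose let the fingers close. It gives the time, the measured TCP pose, the force, the opening and the grip force at its end, in the units of the state.
- manip.state(): the state, without advancing time (a new reading comes with each control period).
- vision.grab_frame(name): name is "side" or "top" or "wrist"; returns (picture, depth): 480x640x3 uint8, blue, green, red; 480x640 float32, m along the optical axis (not along the pixel's ray), 0 where there is no reading.
- vision.camera_info(name): a dict with "K" (3x3 intrinsics, pixels), "eye" and "orientation" of the camera in the world; the wrist camera has in their place "T_tool_cam" (4x4, takes a point from camera to tool coordinates, whose origin is the TCP and whose axes are the flange's). Camera axes: x right, y down, z forward; pixel columns grow to the right and rows downward; lengths in m; the calibration is good to about 2 mm. A picture is of the moment at which its call begins: read the wrist's pose just before it. camera_info takes no time and is no camera call.
- order.job_done(): hands the job in; it is judged then, once.
The state is a dict: "time": time; "joint_pos": joint angles; "joint_vel": joint speeds; "joint_efforts": joint torques, N m; "tool_pos": TCP position; "tool_rot": TCP orientation; "contact_force": force on the tool from outside, world axes, zero at the start; "ft_torque": the same for the moment, N m; "gripper_width": opening from 0.0 (shut) to 1.0 (fully open); "grasp_force": force on a finger pad.
Only numpy, scipy, OpenCV 4.12 (cv2) and the standard library are available. Lean on these libraries where they do the work, as an engineer would, in place of code of your own. Each camera call takes 0.05 s, during which the arm holds its last target. There are 200 camera calls.

## Working session

There is one attempt and no reset: what is moved stays moved. The work goes in short steps, Python scripts to look and compute and a tool call to move; the robot and the scene stay as the last step left them, time stands still between calls to the robot, and variables do not carry over. Pictures are saved under pics/ and viewed, at most 12 in all, crops included, and the job is handed in when it is done.

Besides the shell and the picture viewer there is one more tool, called after "Request:" by a JSON object that holds its "op" and its "data", one argument or row to a line. play_rows: Moves the arm, as the interface text tells. Its arguments: {"type":"object","properties":{"steps":{"type":"array"},"claw":{"type":"number"}},"required":["steps"]}

```bash
mkdir -p pics; ls
python3 - <<'E'
from plant import manip, vision
import cv2,numpy as np
for n in("top","side"):
    p,d=vision.grab_frame(n); cv2.imwrite(f"pics/{n}0.png",p); np.save(f"pics/{n}0.npy",d)
    print(n,vision.camera_info(n))
print(vision.camera_info("wrist")); print(manip.state())
E
```

```text
pics
top {'K': array([[461.61667417,   0.        , 324.06953694],
       [  0.        , 461.61667417, 241.89054404],
       [  0.        ,   0.        ,   1.        ]]), 'eye': array([ 0.50502952, -0.01562005,  1.18227634]), 'orientation': array([ 0.03788665, -0.70070399,  0.71088343, -0.0471515 ])}
side {'K': array([[468.34054475,   0.        , 320.61502515],
       [  0.        , 468.34054475, 240.1843949 ],
       [  0.        ,   0.        ,   1.        ]]), 'eye': array([ 0.53038441, -0.81249447,  0.77411231]), 'orientation': array([-0.4208666 ,  0.90468274, -0.0634496 ,  0.01986449])}
{'K': array([[330.37360463,   0.        , 315.56102503],
       [  0.        , 330.37360463, 243.76806479],
       [  0.        ,   0.        ,   1.        ]]), 'T_tool_cam': array([[ 1.36050478e-03, -9.48809366e-01, -3.15846379e-01,
         8.12625867e-02],
       [ 9.99999063e-01,  1.24197299e-03,  5.76571108e-04,
        -6.87403092e-04],
       [-1.54783396e-04, -3.15846868e-01,  9.48810167e-01,
        -1.42606577e-01],
       [ 0.00000000e+00,  0.00000000e+00,  0.00000000e+00,
         1.00000000e+00]])}
{'time': 0.1, 'joint_pos': array([-1.37700077e+00,  5.32727986e-02,  1.61420203e+00,  2.17658356e-05,
        1.47602844e+00, -1.19000858e-01]), 'joint_vel': array([-0.00133918, -0.00072239, -0.00344521, -0.00119132,  0.00083552,
        0.00019803]), 'joint_efforts': array([ 6.74830244e-04, -3.94902706e+01, -3.71362174e+01,  9.58976898e-08,
        3.91581387e-03,  9.20476026e-06]), 'tool_pos': array([ 0.19221661, -0.59408811,  0.23017008]), 'tool_rot': array([-9.55039848e-04,  9.87794421e-01,  1.55760294e-01, -2.48919422e-05]), 'contact_force': array([ 1.65749526, -0.10623585,  0.39168399]), 'ft_torque': array([-0.03182637,  0.00799262,  0.01772706]), 'grasp_force': 0.0, 'gripper_width': 0.9948294150507074}
```

View pics/top0.png

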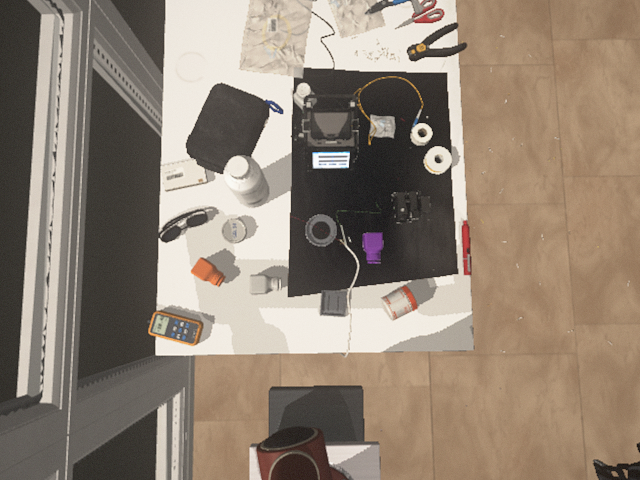

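View pics/side0.png

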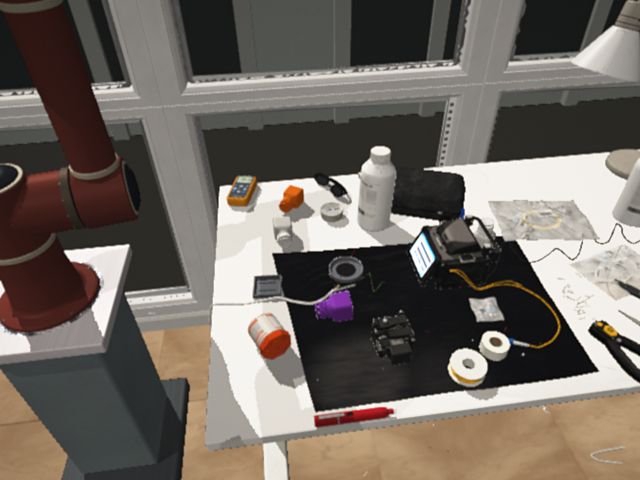

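Top view: the white dispenser is at (266,284), with look-alikes in orange at (208,271) and purple at (373,247). The tub is at (400,302), the square holder at (334,303) and the round holder at (321,230). The bottle is at (245,180), the tin at (233,230) and the cleaver at (408,206).

My choice is the white dispenser at (266,284) and the red/white tub at (400,302). Next I'll measure them and check in a crop.

```bash
cat > h.py <<'E'
import numpy as np,cv2
from scipy.spatial.transform import Rotation as R
from plant import manip, vision
def rot(q): return R.from_quat([q[1],q[2],q[3],q[0]])
def cam(n):
    i=vision.camera_info(n)
    if n!="wrist": return i["K"],rot(i["orientation"]).as_matrix(),np.array(i["eye"])
    s=manip.state(); T=i["T_tool_cam"]; Rt=rot(s["tool_rot"]).as_matrix()
    return i["K"],Rt@T[:3,:3],s["tool_pos"]+Rt@T[:3,3]
def cloud(d,K,Rm,e):
    v,u=np.indices(d.shape); p=np.stack([(u-K[0,2])/K[0,0]*d,(v-K[1,2])/K[1,1]*d,d],-1)
    return p@Rm.T+e
def plane(uv,z,K,Rm,e):
    uv=np.atleast_2d(np.asarray(uv,float)); r=np.c_[(uv-[K[0,2],K[1,2]])/[K[0,0],K[1,1]],np.ones(len(uv))]@Rm.T
    return e+r*((z-e[2])/r[:,2])[:,None]
E
python3 - <<'E'
from h import *
np.set_printoptions(precision=4,suppress=True)
p=cv2.imread("pics/top0.png"); d=np.load("pics/top0.npy"); C=cam("top"); P=cloud(d,*C)
print("table z",np.median(P[330:345,250:300,2]),np.median(P[100:140,270:285,2]),"mat",np.median(P[250:270,410:440,2]))
def box(n,x0,y0,x1,y1,zlo,zhi=.4):
    q=P[y0:y1,x0:x1]; m=(q[...,2]>zlo)&(q[...,2]<zhi); a=q[m]
    c,s,r=cv2.minAreaRect((a[:,:2]*1000).astype(np.float32))
    print(n,len(a),"mean",a.mean(0),"rect",np.array(c),s,r,"zmax",np.percentile(a[:,2],98))
box("disp",240,262,290,302,.012); box("tub",370,270,435,325,.012)
box("sq",315,285,352,320,.007,.02); box("rd",300,208,343,250,.008,.02)
box("tin",218,210,248,246,.012);box("cleaver",385,185,435,230,.012); box("bottle",220,145,270,212,.02); box("purple",355,225,390,268,.012);box("orange",190,250,228,290,.012)
g=cv2.cvtColor(p,cv2.COLOR_BGR2GRAY)
a=cv2.resize(p[255:325,185:435],None,fx=3.2,fy=3.2,interpolation=cv2.INTER_CUBIC)
s=cv2.imread("pics/side0.png"); b=cv2.resize(s[190:370,230:430],(400,360))
o=np.zeros((590,800,3),np.uint8);o[:224]=a;o[226:586,:400]=b;cv2.imwrite("pics/crop1.png",o)
E
```

```text
table z 0.0014422653698048515 0.001155354674501452 mat 0.0031621698710349033
disp 532 mean [0.5419 0.117  0.0422] rect [542.2656 114.2705] (46.78899002075195, 76.08976745605469) 0.14129948616027832 zmax 0.051523276358307356
tub 798 mean [ 0.4913 -0.2112  0.0565] rect [ 490.7109 -214.0752] (63.134517669677734, 71.97396850585938) 26.255931854248047 zmax 0.06700788610586766
sq 374 mean [ 0.4933 -0.0578  0.0105] rect [494.1847 -58.5712] (78.5068130493164, 84.9784927368164) 88.8043212890625 zmax 0.017265991613257647
rd 327 mean [ 0.6794 -0.0255  0.0108] rect [681.8224 -25.8737] (105.7404556274414, 100.8618392944336) 88.89213562011719 zmax 0.016352900948251484
tin 485 mean [0.6782 0.1957 0.024 ] rect [678.7184 195.6524] (61.860897064208984, 60.349754333496094) 44.394508361816406 zmax 0.02871396000347066
cleaver 918 mean [ 0.7338 -0.2507  0.0399] rect [ 733.9349 -253.9127] (69.89105224609375, 94.01583099365234) 4.258713245391846 zmax 0.054753095770220334
bottle 2173 mean [0.7929 0.1543 0.1365] rect [815.9476 171.4036] (162.36593627929688, 105.70809936523438) 17.885297775268555 zmax 0.21602400662507634
purple 528 mean [ 0.6321 -0.1531  0.0441] rect [ 630.4117 -147.0253] (60.55551528930664, 78.18834686279297) 80.55026245117188 zmax 0.05274048995329599
orange 553 mean [0.5735 0.2558 0.0413] rect [571.8844 255.1186] (75.33738708496094, 46.255645751953125) 54.78554916381836 zmax 0.050612802880059704
```

View pics/crop1.png

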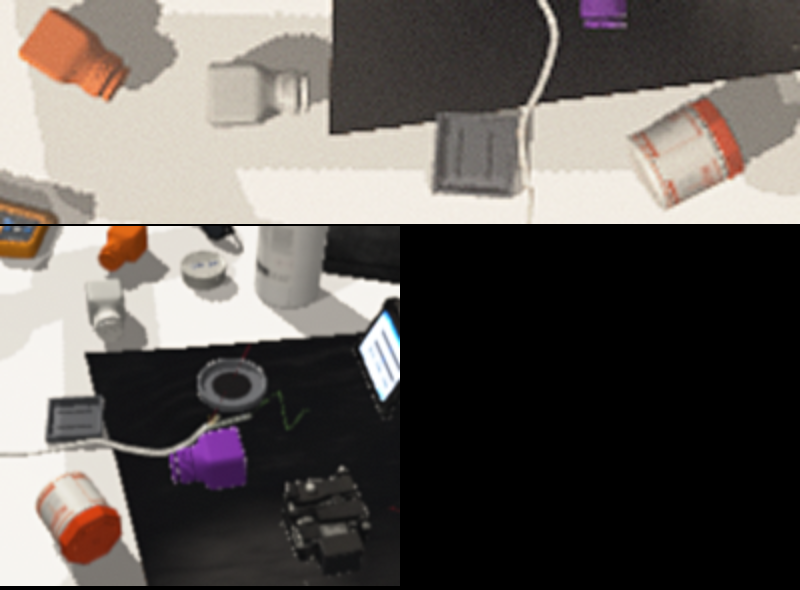

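The crop confirms it: the plain white dispenser lies with its pump to the right, the tub's lid points right and away, and a cable runs along the right edge of the square holder. I'll move above the square holder for a wrist view.

Request:
{"op": "play_rows", "data": {
  "steps": [
    [[452,-421,-60,0,0,18],[452,-421,-60,0,0,18],[452,-421,-60,0,0,18],[452,-421,-60,0,0,18],[452,-421,-60,0,0,18],[452,-421,-60,0,0,18],[452,-421,-60,0,0,18],[452,-421,-60,0,0,18],[452,-421,-60,0,0,18],[452,-421,-60,0,0,18],[452,-421,-60,0,0,18],[452,-421,-60,0,0,18]]
  ],
  "claw": 1
}}

```text
time: 1.1
tool_pos: [0.4347, -0.1578, 0.2795]
tool_rot: [0.0, 1.0, -0.001, 0.0]
contact_force: [0.8, -0.5, 0.8]
gripper_width: 0.998
grasp_force: 0.0
```

```bash
python3 -c "
from h import *
s=manip.state();print(s['time'],s['joint_pos'].round(4).tolist(),s['tool_pos'].round(4).tolist(),s['tool_rot'].round(4).tolist())"
```

```text
1.1 [-0.5093, -0.3751, 1.9132, -0.0, 1.6034, 1.0631] [0.4347, -0.1578, 0.2795] [0.0, 1.0, -0.0008, 0.0]
```

Request:
{"op": "play_rows", "data": {
  "steps": [
    [[70,-115,-20,0,0,0],[70,-115,-20,0,0,0],[70,-115,-20,0,0,0],[70,-115,-20,0,0,0],[70,-115,-20,0,0,0]]
  ]
}}

```text
time: 1.52
tool_pos: [0.5055, -0.0426, 0.2997]
tool_rot: [-0.0, 1.0, 0.002, -0.0]
contact_force: [0.6, -0.2, 0.4]
gripper_width: 0.998
grasp_force: 0.0
```

Run:
```python
from h import *
C=cam("wrist"); s=manip.state()
p,d=vision.grab_frame("wrist"); cv2.imwrite("pics/w1.png",p); np.save("pics/w1.npy",d); np.savez("pics/w1c.npz",K=C[0],R=C[1],e=C[2])
print(s['time'],s['joint_pos'].round(4).tolist(),s['tool_pos'].round(4).tolist(),s['tool_rot'].round(4).tolist())
```

```text
1.5167 [-0.231, -0.2646, 1.794, 0.0003, 1.6124, 1.3364] [0.5055, -0.0426, 0.2997] [-0.0002, 1.0, 0.0017, -0.0001]
```

View pics/w1.png

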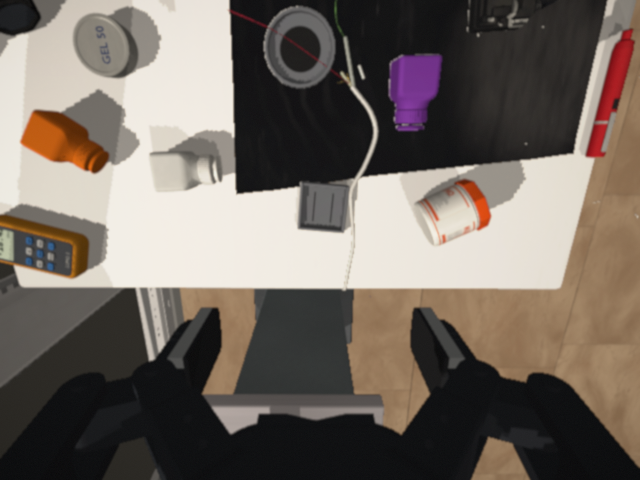

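The wrist view shows the round holder at (300,47), the square holder at (323,205) with the cable touching its right edge, the dispenser at (185,170) and the tub at (453,212). Next I'll measure the holders.

Run:
```python
from h import *
np.set_printoptions(precision=4,suppress=True)
for name,boxes in (("w1",dict(sq=(290,170,362,242),rd=(255,0,345,98))),("top0",dict(sq=(312,283,356,322),rd=(298,205,346,254)))):
    p=cv2.imread(f"pics/{name}.png")
    if name=="w1": z=np.load("pics/w1c.npz"); C=(z["K"],z["R"],z["e"])
    else: C=cam("top")
    g=cv2.cvtColor(p,cv2.COLOR_BGR2GRAY).astype(int)
    for n,(x0,y0,x1,y1) in boxes.items():
        q=g[y0:y1,x0:x1]; sat=np.ptp(p[y0:y1,x0:x1].astype(int),axis=-1)
        m=((q>52)&(q<150)&(sat<30)).astype(np.uint8)
        m=cv2.morphologyEx(m,cv2.MORPH_OPEN,np.ones((3,3)))
        cs,_=cv2.findContours(m,0,2); c=max(cs,key=cv2.contourArea)
        u=c[:,0]+[x0,y0]; w=plane(u,.012,*C)*1000
        print(name,n,cv2.minAreaRect(w[:,:2].astype(np.float32)),cv2.minEnclosingCircle(w[:,:2].astype(np.float32)), "hist",q[q.shape[0]//2].tolist()[::4])
        cv2.drawContours(p,[u[:,None]],-1,(0,255,255),1)
    cv2.imwrite(f"pics/{name}m.png",p)
a=cv2.resize(cv2.imread("pics/w1m.png")[0:250,240:380],None,fx=2.2,fy=2.2)
b=cv2.resize(cv2.imread("pics/top0m.png")[200:330,290:360],None,fx=4.2,fy=4.2)
o=np.zeros((550,640,3),np.uint8);o[:a.shape[0],:a.shape[1]]=a;o[:b.shape[0],320:320+b.shape[1]]=b;cv2.imwrite("pics/m1.png",o)
```

```text
w1 sq ((497.2391357421875, -51.930274963378906), (65.74093627929688, 69.95787811279297), 88.51821899414062) ((498.3585510253906, -51.81560134887695), 45.85663986206055) hist [236, 234, 187, 72, 81, 107, 82, 107, 108, 108, 99, 107, 108, 94, 109, 214, 187, 234]
w1 rd ((679.3995361328125, -21.962421417236328), (83.08729553222656, 83.10347747802734), 80.59086608886719) ((679.605224609375, -21.9063720703125), 42.24135971069336) hist [18, 18, 92, 84, 71, 90, 85, 30, 32, 31, 31, 34, 42, 31, 31, 29, 42, 107, 108, 95, 59, 20, 25]
top0 sq ((501.6667175292969, -43.556880950927734), (88.39432525634766, 79.93550109863281), 89.1058349609375) ((501.6834716796875, -40.861793518066406), 57.600704193115234) hist [214, 214, 189, 95, 100, 114, 116, 113, 118, 229, 217]
top0 rd ((677.4129028320312, -23.404556274414062), (79.51256561279297, 82.8365478515625), 89.2098159790039) ((677.457763671875, -22.747621536254883), 43.26138687133789) hist [59, 59, 107, 124, 55, 58, 52, 55, 98, 109, 42, 159]
```

View pics/m1.png

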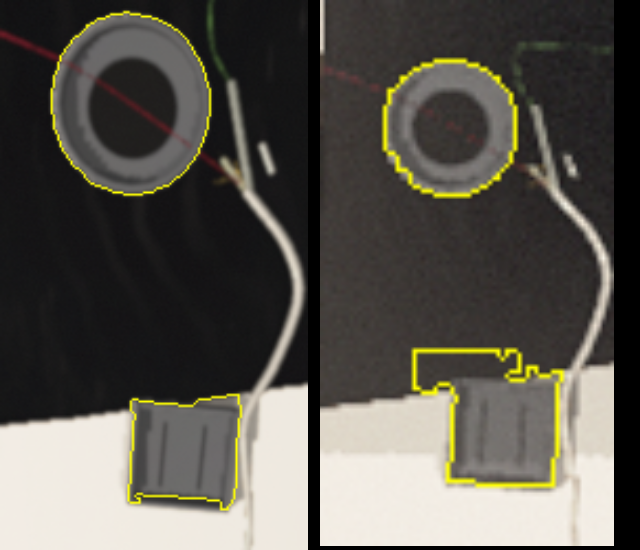

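Run:
```python
from h import *
np.set_printoptions(precision=4,suppress=True)
for name,(x0,x1,y0,y1,cx,cy) in {"w1":(290,362,172,240,323,206),"top0":(312,356,283,322,334,303)}.items():
    p=cv2.imread(f"pics/{name}.png")
    if name=="w1": z=np.load("pics/w1c.npz"); C=(z["K"],z["R"],z["e"])
    else: C=cam("top")
    g=cv2.GaussianBlur(cv2.cvtColor(p,cv2.COLOR_BGR2GRAY),(3,3),0).astype(float)
    k=12 if name=="w1" else 7
    def cross(line,a,step,up):  # walk from centre outward to threshold; up: thr 150 else 55
        i=a+ step*(16 if name=="w1" else 8)
        while 0<=i+step<len(line):
            A,B=line[i],line[i+step]
            for t,c in ((155,A<155<=B),(58,A>58>=B)):
                if c and t in up: return i+step*(t-A)/(B-A)
            i+=step
        return np.nan
    E={}
    E["L"]=[(cross(g[r],cx,-1,(155,)),r) for r in range(cy-k//2,cy+k)]
    E["R"]=[(cross(g[r],cx,1,(155,)),r) for r in range(cy-k//2,cy+k)]
    E["T"]=[(c,cross(g[:,c],cy,-1,(58,))) for c in range(cx-k,cx+k)]
    E["B"]=[(c,cross(g[:,c],cy,1,(155,))) for c in range(cx-k,cx+k)]
    for n,e in E.items():
        e=np.array(e); e=e[~np.isnan(e).any(1)]
        if len(e)<4: print(n,"few");continue
        w=plane(e,.012,*C)*1000
        vx,vy,ax,ay=cv2.fitLine(w[:,:2].astype(np.float32),cv2.DIST_HUBER,0,.01,.01)[:,0]
        m=np.median(e,0); print(name,n,"pt",ax,ay,"dir deg",np.degrees(np.arctan2(vy,vx)),len(e),m)
    P=(np.load(f"pics/{name}.npy")); Q=cloud(P,*C)[y0:y1,x0:x1]
    for lo,hi in((.009,.016),):
        a=Q[(Q[...,2]>lo)&(Q[...,2]<hi)]; print("depth rim",len(a),np.percentile(a[:,0],[1,99]),np.percentile(a[:,1],[1,99]))
```

```text
w1 L pt 493.99835 -19.660973 dir deg -4.654007 18 [298.6324 208.5   ]
w1 R pt 492.138 -85.01576 dir deg 2.673482 18 [348.0364 208.5   ]
w1 T pt 527.0911 -46.652573 dir deg -86.34188 24 [322.5    182.4045]
w1 B pt 462.15152 -52.75403 dir deg 85.231346 24 [322.5    230.5213]
depth rim 553 [0.4606 0.5271] [-0.084  -0.0171]
top0 L pt 488.14282 -19.998142 dir deg -5.030906 10 [320.2224 304.5   ]
top0 R pt 487.1291 -86.099335 dir deg -0.63136214 10 [346.5053 304.5   ]
top0 T pt 528.3911 -51.550457 dir deg 88.20807 14 [333.5    288.2582]
top0 B pt 460.4082 -53.378654 dir deg 84.98899 14 [333.5    315.4816]
depth rim 217 [0.4587 0.5356] [-0.1006 -0.0191]
```

```bash
cat >> h.py <<'E'
def target(yx,t):
    """tool rotation with closing axis y and pointing direction t (world)"""
    t=np.array(t,float);t/=np.linalg.norm(t);y=np.array(yx,float);y-=t*(y@t);y/=np.linalg.norm(y)
    return np.c_[np.cross(y,t),y,t]
def go(pos,Rm):
    s=manip.state();R0=rot(s["tool_rot"]).as_matrix()
    print("row",np.r_[(R0.T@(np.array(pos)-s["tool_pos"]))*1000,R.from_matrix(R0.T@Rm).as_rotvec(degrees=True)].round(1).tolist())
def st():
    s=manip.state();print(round(s['time'],2),s['joint_pos'].round(4).tolist(),s['tool_pos'].round(4).tolist(),s['tool_rot'].round(4).tolist(),s['contact_force'].round(1),round(s['gripper_width'],3),round(s['grasp_force'],1))
E
python3 - <<'E'
from h import *
np.set_printoptions(precision=4,suppress=True)
z=np.load("pics/w1c.npz");Q=cloud(np.load("pics/w1.npy"),z["K"],z["R"],z["e"])
for n,(x0,y0,x1,y1) in dict(disp=(140,135,228,205),tub=(410,165,500,250)).items():
    a=Q[y0:y1,x0:x1].reshape(-1,3); a=a[(a[:,2]>.012)&(a[:,2]<.1)]
    print(n,len(a),cv2.minAreaRect((a[:,:2]*1000).astype(np.float32)),np.percentile(a[:,2],98))
    t=a[a[:,2]>.030]; print(np.median(t,0))
t=(0,np.sin(np.radians(40)),-np.cos(np.radians(40)))
go((.542,.052,.105),target((1,0,0),t))
E
```

```text
disp 2445 ((543.9390869140625, 115.97840881347656), (46.58115005493164, 74.90821838378906), 1.5296964645385742) 0.04776994856178912
[0.5451 0.1208 0.0443]
tub 3389 ((492.64141845703125, -211.38250732421875), (63.09889221191406, 71.40505981445312), 25.794340133666992) 0.0634522838748483
[ 0.4998 -0.2066  0.058 ]
row [37.7, -96.2, 194.1, 31.2, 31.4, -85.9]
```

Request:
{"op": "play_rows", "data": {
  "steps": [
    [[38,-96,190,31.2,31.4,-86],[38,-96,190,31.2,31.4,-86],[38,-96,190,31.2,31.4,-86],[38,-96,190,31.2,31.4,-86],[38,-96,190,31.2,31.4,-86],[38,-96,190,31.2,31.4,-86],[38,-96,190,31.2,31.4,-86],[38,-96,190,31.2,31.4,-86],[38,-96,190,31.2,31.4,-86],[38,-96,190,31.2,31.4,-86],[38,-96,190,31.2,31.4,-86],[38,-96,190,31.2,31.4,-86]]
  ]
}}

```text
time: 2.57
tool_pos: [0.5417, 0.0489, 0.1091]
tool_rot: [-0.22, 0.731, 0.606, 0.222]
contact_force: [-0.2, -0.2, 0.7]
gripper_width: 1.001
grasp_force: 0.0
```

Run:
```python
from h import *
st()
t=(0,np.sin(np.radians(40)),-np.cos(np.radians(40)))
go((.543,.052,.105),target((1,.02,0),t)); go((.543,.129,.0125),target((1,.02,0),t))
```

```text
2.57 [-0.3563, 0.027, 1.9527, 0.6239, 1.3893, -0.3588] [0.5417, 0.0489, 0.1091] [-0.2201, 0.731, 0.6064, 0.2224] [-0.2 -0.2  0.7] 1.001 0.0
row [0.2, 1.0, 5.2, 3.6, 3.4, -10.3]
row [6.2, -7.1, 125.2, 3.6, 3.4, -10.3]
```

```bash
cat > kin.py <<'E'
from h import *
from scipy.optimize import least_squares
S=[([-1.377,.0533,1.6142,0,1.476,-.119],[.1922,-.5941,.2302],[0,.9878,.1558,0]),
([-0.5093,-0.3751,1.9132,0,1.6034,1.0631],[.4347,-.1578,.2795],[0,1,-.0008,0]),
([-0.231,-0.2646,1.794,0.0003,1.6124,1.3364],[.5055,-.0426,.2997],[-.0002,1,.0017,-.0001]),
([-0.3563,.027,1.9527,.6239,1.3893,-.3588],[.5417,.0489,.1091],[-.2201,.731,.6064,.2224])]
LIM=np.array([[-3.01,3.01],[-1.01,2.22],[.06,2.58],[-1.02,4.17],[.09,2.62],[-3.14,3.14]])
r=lambda a,x:R.from_euler(a,x)
def fk(q,k):
    d1,L2,L3,w,off,a3=k
    b=r('z',q[0])*r('y',q[1]); f=b*r('y',q[2]); e=f*r('z',q[3])*r('y',q[4])*r('z',q[5])*r('z',-np.pi/2)
    return np.array([0,0,d1])+b.apply([0,off,L2])+f.apply([a3,0,L3])+e.apply([0,0,w]),e
def res(k): return np.concatenate([fk(q,k)[0]-p for q,p,_ in S])
k=least_squares(res,[.3,.4,.4,.25,.07,0]).x
def ik(pos,Rm,q0):
    def f(q):
        p,e=fk(q,k); return np.r_[(p-pos)*10,(R.from_matrix(Rm).inv()*e).as_rotvec()]
    s=least_squares(f,np.clip(q0,LIM[:,0]+.001,LIM[:,1]-.001),bounds=(LIM[:,0],LIM[:,1]))
    return s.x,np.abs(s.fun).max()
E
python3 - <<'E'
from kin import *
np.set_printoptions(precision=3,suppress=True)
print(k,np.abs(res(k)).max())
for q,p,o in S: print((fk(q,k)[1].inv()*rot(o)).as_rotvec(degrees=True))
ge=lambda th,ph: np.array([np.sin(th)*np.cos(ph),np.sin(th)*np.sin(ph),-np.cos(th)])
# final dispenser: object z up, grasp h above holder floor; heading ph of the tool, tilt th
for nm,c,phs in(("sq",(.494,-.052),np.radians([-94.8,-4.8])),("rd",(.678,-.0225),np.radians([-100,-70,-45,-20,0]))):
  for ph in phs:
    for th in np.radians([40,50,60]):
        t=ge(th,ph); h=.041; pos=np.r_[c,h]+.021*t; y=np.array([-np.sin(ph),np.cos(ph),0])
        o=[]
        for up in(0,.08):
            for sg in(1,-1):
              b=min((ik(pos+[0,0,up],target(sg*y,t),q0) for q0 in ([-.2,.3,1.6,-.6,1.4,0],[-.2,0,1.9,-.6,1.4,1.6],[-.2,.3,1.6,-.6,1.4,-1.6],[-.2,.3,1.6,.5,.6,2.5])),key=lambda x:x[1])
              if b[1]<.003:o.append((up,sg,b[0]))
        print(nm,np.degrees([ph,th]).round(),o)
E
```

```text
[0.238 0.427 0.61  0.279 0.074 0.096] 5.121064471327874e-05
[  0.02   -0.17  179.996]
[  0.007   0.004 180.   ]
[  -0.006   -0.005 -179.999]
[ -0.007  -0.001 179.999]
sq [-95.  40.] [(0, 1, array([ 0.077,  0.149,  2.016, -0.742,  1.22 , -2.628])), (0, -1, array([ 0.077,  0.149,  2.016, -0.742,  1.22 ,  0.513])), (0.08, 1, array([ 0.077,  0.008,  2.001, -0.711,  1.337, -2.736])), (0.08, -1, array([ 0.077,  0.008,  2.001, -0.711,  1.337,  0.405]))]
sq [-95.  50.] [(0, 1, array([ 0.137,  0.233,  1.989, -0.884,  1.312, -2.503])), (0, -1, array([ 0.137,  0.233,  1.989, -0.884,  1.312,  0.639])), (0.08, 1, array([ 0.137,  0.084,  1.985, -0.859,  1.41 , -2.622])), (0.08, -1, array([ 0.137,  0.084,  1.985, -0.859,  1.41 ,  0.519]))]
sq [-95.  60.] [(0, 1, array([ 0.184,  0.327,  1.957, -1.007,  1.416, -2.401])), (0, -1, array([ 0.184,  0.327,  1.957, -1.007,  1.416,  0.741])), (0.08, 1, array([ 0.184,  0.17 ,  1.967, -0.993,  1.496, -2.525])), (0.08, -1, array([ 0.184,  0.17 ,  1.967, -0.993,  1.496,  0.616]))]
sq [-5. 40.] [(0, 1, array([-0.342, -0.358,  2.474,  0.459,  0.379,  0.941])), (0
[... 2796 characters left out ...]
(0.08, 1, array([-0.189, -0.011,  2.02 ,  0.277,  0.459,  1.176])), (0.08, -1, array([-0.189, -0.011,  2.02 ,  0.277,  0.459, -1.966]))]
rd [ 0. 50.] [(0, 1, array([-0.202,  0.132,  2.109,  1.327,  0.159,  0.116])), (0, -1, array([-0.202,  0.132,  2.109,  1.327,  0.159, -3.025])), (0.08, 1, array([-0.202, -0.033,  2.105,  0.647,  0.257,  0.809])), (0.08, -1, array([-0.202, -0.033,  2.105,  0.647,  0.257, -2.333]))]
rd [ 0. 60.] [(0, 1, array([-0.213,  0.167,  2.16 ,  2.441,  0.288, -0.999])), (0, -1, array([-0.213,  0.167,  2.16 ,  2.441,  0.288,  2.143])), (0.08, 1, array([-0.213, -0.022,  2.172,  1.812,  0.19 , -0.353])), (0.08, -1, array([-0.213, -0.022,  2.172,  1.812,  0.19 ,  2.788]))]
```

Request:
{"op": "play_rows", "data": {
  "steps": [
    [[0,1,5,3.6,3.4,-10.3],[0,1,5,3.6,3.4,-10.3],[2,-2,40,3.6,3.4,-10.3],[4,-5,70,3.6,3.4,-10.3],[5,-6,95,3.6,3.4,-10.3],[6,-7,110,3.6,3.4,-10.3],[6,-7,120,3.6,3.4,-10.3],[6,-7,125,3.6,3.4,-10.3],[6,-7,125,3.6,3.4,-10.3]]
  ]
}}

```text
time: 3.32
tool_pos: [0.5435, 0.13, 0.0121]
tool_rot: [-0.24, 0.661, 0.668, 0.242]
contact_force: [0.1, 0.0, -0.5]
gripper_width: 1.003
grasp_force: 0.0
```

```bash
sed -i "s/r('z',-np.pi\/2)/r('z',np.pi\/2)/" kin.py
python3 - <<'E'
from h import *
st()
p,d=vision.grab_frame("side"); q,_=vision.grab_frame("wrist")
o=np.zeros((480,800,3),np.uint8);o[:,:400]=cv2.resize(p[160:280,210:310],(400,480));o[:300,400:]=cv2.resize(q,(400,300));cv2.imwrite("pics/g1.png",o)
E
```

```text
3.32 [-0.2267, 0.2246, 1.9545, 0.7202, 1.2451, -0.5766] [0.5435, 0.13, 0.0121] [-0.24, 0.6611, 0.6682, 0.2424] [ 0.1  0.  -0.5] 1.003 0.0
```

View pics/g1.png

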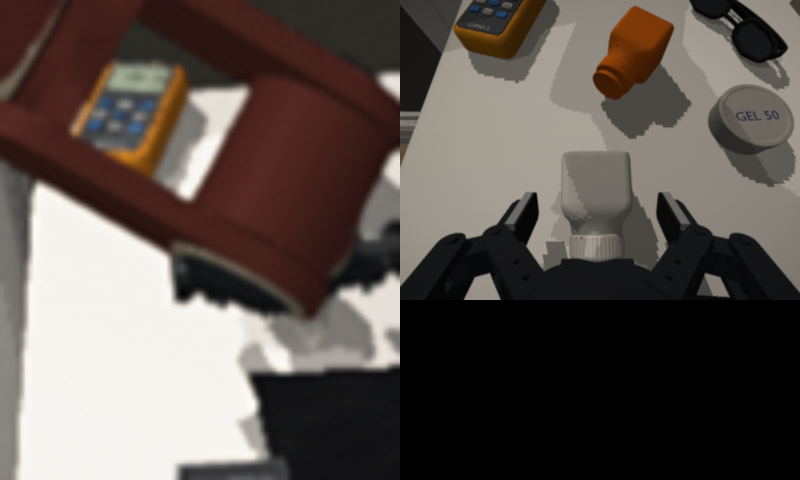

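The dispenser is centred between the fingers, spanning about (562–632, 150–260) in the wrist half of the picture. I'll close the gripper and lift.

Request:
{"op": "play_rows", "data": {
  "steps": [
    [[0,0,0,0,0,0],[0,0,0,0,0,0],[0,0,0,0,0,0],[0,0,0,0,0,0],[0,0,0,0,0,0],[0,0,0,0,0,0],[0,0,0,0,0,0],[0,0,0,0,0,0],[0,0,0,0,0,0],[0,0,0,0,0,0]]
  ],
  "claw": -1
}}

```text
time: 4.25
tool_pos: [0.5447, 0.1304, 0.0139]
tool_rot: [-0.239, 0.66, 0.669, 0.243]
contact_force: [-1.3, -2.2, 6.1]
gripper_width: 0.521
grasp_force: 61.4
```

Run:
```python
from h import *
st()
C=cam("wrist");s=manip.state()
q,d=vision.grab_frame("wrist"); Q=cloud(d,*C)
# object tilt in the grasp: pixels between the fingers, height >15 mm
m=(Q[...,2]>.03)&(Q[...,2]<.06)&(np.abs(Q[...,0]-.543)<.02)&(Q[...,1]>.08)&(Q[...,1]<.16)
a=Q[m];print(len(a),a.mean(0)); 
b=Q[(Q[...,2]>.004)&(Q[...,2]<.06)&(np.abs(Q[...,0]-.543)<.018)&(Q[...,1]>.1)&(Q[...,1]<.2)]
print("y end of underside",np.percentile(b[:,1],99.5))
top=a[(a[:,1]>.113)&(a[:,1]<.145)]
c,*_=np.linalg.lstsq(np.c_[top[:,:2]-[.543,.13],np.ones(len(top))],top[:,2],rcond=None);print("top plane slopes x,y deg",np.degrees(c[:2]),"z",c[2])
```

```text
4.25 [-0.2257, 0.223, 1.9526, 0.7206, 1.2465, -0.5761] [0.5447, 0.1304, 0.0139] [-0.2395, 0.6604, 0.6689, 0.2431] [-1.3 -2.2  6.1] 0.521 61.4
15738 [0.54341049 0.12048332 0.042828  ]
y end of underside 0.1534220518342674
top plane slopes x,y deg [-0.80794936  5.28477058] z 0.045821317835010006
```

Run:
```python
from kin import *
np.set_printoptions(precision=4,suppress=True)
s=manip.state();R0=rot(s["tool_rot"]).as_matrix();p0=s["tool_pos"]
yt=R0[:,1]; d=np.radians(3)
a=np.cross(yt,[0,0,1]);a/=np.linalg.norm(a)
if a[1]>0:a=-a
a=a*np.cos(d)-np.array([0,0,np.sin(d)])
U=np.array([.5438,.1534,.0245])
Ul=R0.T@(U-p0); al=R0.T@a; np.savez("pics/obj.npz",Ul=Ul,al=al); print(Ul,al)
ph=np.radians(-94.8); y=np.array([-np.sin(ph),np.cos(ph),0])
F=np.c_[y,np.cross([0,0,1],y),[0,0,1]]  # tool y -> y, object axis -> z
yl=np.array([0,1.,0]);al2=al-yl*(al@yl);al2/=np.linalg.norm(al2)
L=np.c_[yl,np.cross(al2,yl),al2]
Rf=F@L.T
for z in(.1,.015,.006):
    pos=np.array([.494,-.052,z])-Rf@Ul; q,e=ik(pos,Rf,s["joint_pos"]+[.3,0,0,-1.5,0,1]); print(z,pos,q.round(3),e); go(pos,Rf)
print("t",Rf[:,2])
```

```text
[ 0.0244 -0.0006  0.0067] [-0.7996 -0.0005 -0.6005]
0.1 [ 0.4938 -0.0613  0.1235] [ 0.166  0.091  1.969 -0.893  1.463  0.535] 4.46719883306912e-11
row [-76.1, -51.7, -207.1, 1.3, -92.9, 5.9]
0.015 [ 0.4938 -0.0613  0.0385] [ 0.166  0.247  1.973 -0.913  1.364  0.663] 7.531383794390223e-09
row [-130.7, -52.5, -141.9, 1.3, -92.9, 5.9]
0.006 [ 0.4938 -0.0613  0.0295] [ 0.166  0.265  1.972 -0.916  1.354  0.676] 8.784173388676209e-10
row [-136.4, -52.6, -135.0, 1.3, -92.9, 5.9]
t [-0.0669 -0.7968 -0.6005]
```

Request:
{"op": "play_rows", "data": {
  "steps": [
    [[20,0,-23,0,0,0],[39,0,-46,0,0,0],[45,0,-80,0,-5,0],[20,-15,-110,0.2,-12,1],[0,-25,-135,0.4,-19,1.5],[-20,-35,-160,0.5,-26,2],[-40,-42,-180,0.6,-33,2.5],[-55,-48,-195,0.7,-40,3],[-65,-50,-202,0.8,-47,3.5],[-70,-51,-205,0.9,-54,4],[-74,-52,-207,1,-61,4.5],[-76,-52,-207,1.1,-68,5]]
  ]
}}

```text
time: 5.3
tool_pos: [0.4931, -0.0612, 0.1232]
tool_rot: [0.162, 0.708, 0.662, -0.185]
contact_force: [0.1, -0.4, -2.6]
gripper_width: 0.517
grasp_force: 61.8
```

Run:
```python
from kin import *
st()
o=np.load("pics/obj.npz");ph=np.radians(-94.8); y=np.array([-np.sin(ph),np.cos(ph),0])
F=np.c_[y,np.cross([0,0,1],y),[0,0,1]]
al=o["al"]; L=np.c_[[0,1,0],np.cross(al,[0,1,0]),al]; u,_,v=np.linalg.svd(F@L.T); Rf=u@v
go(np.array([.494,-.052,.1])-Rf@o["Ul"],Rf)
```

```text
5.3 [-0.0054, -0.0865, 1.9979, -0.5127, 1.317, 0.2154] [0.4931, -0.0612, 0.1232] [0.162, 0.7081, 0.6618, -0.1851] [ 0.1 -0.4 -2.6] 0.517 61.8
row [-0.2, 0.7, -0.2, -0.2, -24.6, 1.1]
```

Request:
{"op": "play_rows", "data": {
  "steps": [
    [[0,0.7,0,0,-7,0.5],[0,0.7,0,-0.1,-14,1],[0,0.7,0,-0.2,-20,1.1],[0,0.7,0,-0.2,-24.6,1.1],[0,0.7,0,-0.2,-24.6,1.1],[0,0.7,0,-0.2,-24.6,1.1]]
  ]
}}

```text
time: 5.8
tool_pos: [0.4929, -0.0603, 0.1207]
tool_rot: [0.298, 0.658, 0.608, -0.328]
contact_force: [0.5, -0.7, -2.5]
gripper_width: 0.52
grasp_force: 61.8
```

Run:
```python
from h import *
np.set_printoptions(precision=4,suppress=True)
st()
S=cam("side");p,d=vision.grab_frame("side"); Q=cloud(d,*S); T=cam("top");p2,d2=vision.grab_frame("top"); Q2=cloud(d2,*T)
W=cam("wrist");pw,dw=vision.grab_frame("wrist")
np.savez("pics/c2.npz",p=p,d=d,p2=p2,d2=d2,pw=pw,dw=dw)
K,Rm,e=S; c=Rm.T@(np.array([.494,-.052,.12])-e); u=(K@c)[:2]/c[2]; print(u)
x,y=u.astype(int); a=cv2.resize(p[y-60:y+60,x-50:x+50],(400,480))
o=np.zeros((480,800,3),np.uint8);o[:,:400]=a;o[:300,400:]=cv2.resize(pw,(400,300))
cv2.imwrite("pics/g2.png",o)
```

```text
5.8 [0.1662, 0.0924, 1.9702, -0.8862, 1.4598, 0.5294] [0.4929, -0.0603, 0.1207] [0.2984, 0.658, 0.6085, -0.3283] [ 0.5 -0.7 -2.5] 0.52 61.8
[261.9859 248.8214]
```

View pics/g2.png

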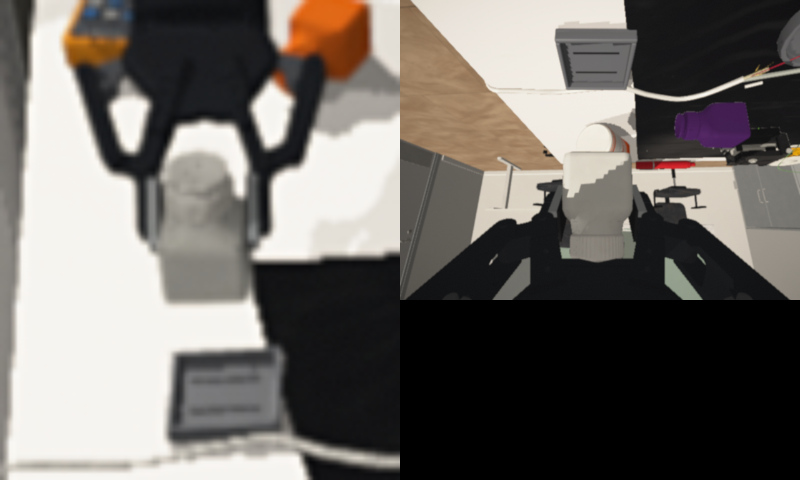

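Side view: the dispenser is held upright above the square holder, with the holder at about (228,395) in the crop. Next I'll measure its lean and underside from depth.

Run:
```python
from h import *
np.set_printoptions(precision=4,suppress=True)
z=np.load("pics/c2.npz");Q=cloud(z["d"],*cam("side"))[150:320,200:330]; g=z["p"][150:320,200:330]
m=(np.abs(Q[...,0]-.494)<.03)&(np.abs(Q[...,1]+.052)<.045)&(Q[...,2]>.08)&(Q[...,2]<.2)&(g.min(-1)>60)
a=Q[m]; print(len(a),a.min(0),np.percentile(a,[1,99],axis=0))
f=a[(a[:,2]>.105)&(a[:,2]<.142)]
def fit(f,i,j):
    A=np.c_[f[:,i],f[:,j],np.ones(len(f))]; k=3-i-j; w=np.ones(len(f),bool)
    for _ in range(5):
        c,*_=np.linalg.lstsq(A[w],f[w,k],rcond=None); r=f[:,k]-A@c; w=np.abs(r)<max(.0015,2*np.std(r[w]))*1
    return np.degrees(np.arctan(c[:2])),c,np.std(r[w]),w.sum()
print("front face dy/dx,dy/dz deg",fit(f,0,2))
W=cam("wrist"); Qw=cloud(z["dw"],*W)
m=(np.abs(Qw[...,0]-.494)<.02)&(np.abs(Qw[...,1]+.052)<.04)&(Qw[...,2]>.105)&(Qw[...,2]<.145)
f=Qw[m]; print(len(f)); print("back face",fit(f,0,2))
m=(np.abs(Qw[...,0]-.494)<.03)&(np.abs(Qw[...,1]+.052)<.04)&(Qw[...,2]>.08)&(Qw[...,2]<.2)
print(np.percentile(Qw[m],[.5,99.5],axis=0))
# left/right edges of front face in side picture, world at y=front plane
for zz in(.11,.12,.13,.14):
    b=a[np.abs(a[:,2]-zz)<.003]; print(zz,np.percentile(b[:,0],[2,98]),np.median(b[:,1]))
```

```text
931 [ 0.4641 -0.0792  0.0969] [[ 0.4655 -0.0773  0.0994]
 [ 0.5224 -0.0131  0.1728]]
front face dy/dx,dy/dz deg (array([-3.859 ,  7.9637]), array([-0.0675,  0.1399, -0.057 ]), np.float64(0.0021161151493102174), np.int64(333))
10174
back face (array([-5.9188, -2.8235]), array([-0.1037, -0.0493,  0.0285]), np.float64(0.0006521210304857342), np.int64(8433))
[[ 0.465  -0.0488  0.0998]
 [ 0.5234 -0.0128  0.1655]]
0.11 [0.4694 0.5163] -0.07377022802433342
0.12 [0.4703 0.5212] -0.07369749613248588
0.13 [0.4656 0.5221] -0.07279836590735961
0.14 [0.465  0.5211] -0.06265018181996429
```

Run:
```python
from h import *
s=manip.state();Rm=rot(s["tool_rot"]).as_matrix()
for v in((1,0,-80),(1,0,-90),(1,0,-96)): print(v,(Rm.T@np.array(v)).round(1))
```

```text
(1, 0, -80) [63.7  1.1 48.4]
(1, 0, -90) [71.6  1.1 54.5]
(1, 0, -96) [76.4  1.2 58.1]
```

Request:
{"op": "play_rows", "data": {
  "steps": [
    [[20,0.4,15.2,0,0,0],[40,0.8,30.4,0,0,0],[52,1,39.5,0,0,0],[58,1,44,0,0,0],[62,1.1,47.1,0,0,0],[63.7,1.1,48.4,0,0,0],[65.3,1.1,49.6,0,0,0],[66.9,1.1,50.8,0,0,0],[66.9,1.1,50.8,0,0,0],[66.9,1.1,50.8,0,0,0]]
  ]
}}

```text
time: 6.78
tool_pos: [0.4949, -0.0609, 0.0392]
tool_rot: [0.3, 0.659, 0.607, -0.328]
contact_force: [0.6, -0.4, -1.6]
gripper_width: 0.517
grasp_force: 61.8
```

Run:
```python
from h import *
np.set_printoptions(precision=4,suppress=True)
st();C=cam("side")
p,d=vision.grab_frame("side");Q=cloud(d,*C)
m=(np.abs(Q[...,0]-.494)<.03)&(np.abs(Q[...,1]+.074)<.008)&(Q[...,2]>.0)&(Q[...,2]<.06)&(p.min(-1)>130)
print(np.percentile(Q[m],[1,99],axis=0))
cv2.imwrite("pics/g3.png",cv2.resize(p[215:315,205:325],(720,600),interpolation=cv2.INTER_CUBIC))
s=manip.state();Rm=rot(s["tool_rot"]).as_matrix();print((Rm.T@np.array((0,0,-1))).round(3))
```

```text
6.78 [0.1651, 0.2455, 1.9709, -0.9085, 1.3626, 0.6553] [0.4949, -0.0609, 0.0392] [0.3002, 0.6588, 0.607, -0.3277] [ 0.6 -0.4 -1.6] 0.517 61.8
[[ 0.472  -0.0817  0.0005]
 [ 0.5159 -0.0669  0.0597]]
[0.796 0.002 0.605]
```

View pics/g3.png

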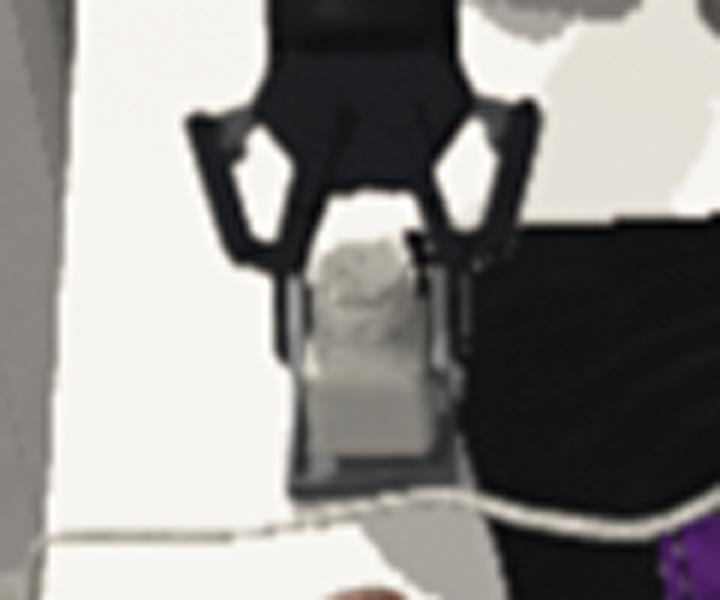

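The dispenser's bottom edge (305–430, 457) sits inside the tray outline (298–455), so I'll lower gently until it touches.

Request:
{"op": "play_rows", "data": {
  "steps": [
    [[2,0.8,1.2,0,0,0],[3.2,1,2.4,0,0,0],[4.8,1,3.6,0,0,0],[5.6,1,4.2,0,0,0],[6.4,1,4.8,0,0,0],[7.2,1,5.4,0,0,0],[7.2,1,5.4,0,0,0],[7.2,1,5.4,0,0,0]]
  ]
}}

```text
time: 7.5
tool_pos: [0.4954, -0.0611, 0.0299]
tool_rot: [0.3, 0.659, 0.607, -0.328]
contact_force: [-1.1, 0.9, 1.6]
gripper_width: 0.516
grasp_force: 62.1
```

Request:
{"op": "play_rows", "data": {
  "steps": [
    [[0.8,0,0.6,0,0,0],[0.8,0,0.6,0,0,0],[1.2,0,0.9,0,0,0],[1.2,0,0.9,0,0,0]]
  ]
}}

```text
time: 7.83
tool_pos: [0.4954, -0.0612, 0.0299]
tool_rot: [0.301, 0.659, 0.606, -0.329]
contact_force: [-4.2, 3.9, 8.9]
gripper_width: 0.523
grasp_force: 62.7
```

Run:
```python
from h import *
st()
s=manip.state();Rm=rot(s["tool_rot"]).as_matrix();print((Rm.T@np.array((0,0,1))).round(3))
W=cam("wrist");q,d=vision.grab_frame("wrist");Q=cloud(d,*W)
p,_=vision.grab_frame("side")
o=np.zeros((600,800,3),np.uint8);o[:,:400]=cv2.resize(p[225:315,225:285],(400,600),interpolation=cv2.INTER_CUBIC);o[:300,400:]=cv2.resize(q,(400,300));cv2.imwrite("pics/g4.png",o)
```

```text
7.83 [0.1652, 0.2677, 1.9665, -0.9129, 1.3553, 0.6703] [0.4954, -0.0612, 0.0299] [0.3006, 0.6586, 0.6061, -0.3294] [-4.2  3.9  8.9] 0.523 62.7
[-0.798 -0.003 -0.602]
```

View pics/g4.png

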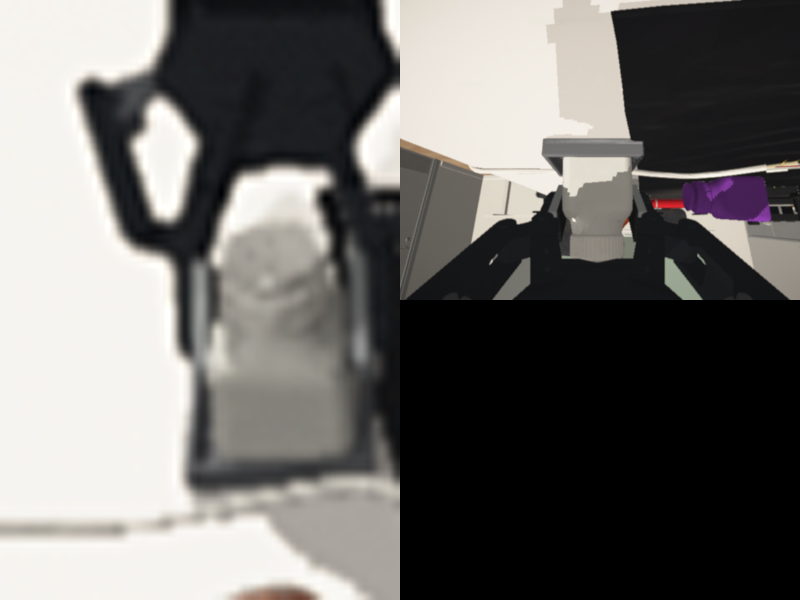

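The TCP height (0.030) matches the floor-seated prediction and the contact is light, so I'll release and retreat along the tool axis.

Request:
{"op": "play_rows", "data": {
  "steps": [
    [[0,0,0,0,0,0],[0,0,0,0,0,0],[0,0,0,0,0,0],[0,0,0,0,0,0],[0,0,0,0,0,0],[0,0,0,0,0,0],[0,0,-8,0,0,0],[0,0,-25,0,0,0],[0,0,-50,0,0,0],[0,0,-80,0,0,0],[0,0,-110,0,0,0],[0,0,-130,0,0,0]]
  ],
  "claw": 1
}}

```text
time: 8.93
tool_pos: [0.5053, 0.0444, 0.1089]
tool_rot: [0.301, 0.659, 0.607, -0.327]
contact_force: [0.8, -0.6, 0.7]
gripper_width: 0.998
grasp_force: 0.0
```

Run:
```python
from h import *
np.set_printoptions(precision=4,suppress=True)
st()
C=cam("top");p,d=vision.grab_frame("top");Q=cloud(d,*C);cv2.imwrite("pics/top2.png",p)
def seg(n,c,r,lo,hi):
    m=(np.hypot(Q[...,0]-c[0],Q[...,1]-c[1])<r)&(Q[...,2]>lo)&(Q[...,2]<hi);a=Q[m]
    print(n,len(a),np.median(a,0),cv2.minAreaRect((a[:,:2]*1000).astype(np.float32)) if len(a)>3 else "")
seg("disp body",(.494,-.052),.045,.045,.12);seg("disp cap",(.494,-.052),.045,.072,.12)
seg("tub",(.4917,-.2127),.08,.012,.1)
```

```text
8.93 [0.3433, 0.2197, 1.8502, -0.8104, 1.5695, 0.643] [0.5053, 0.0444, 0.1089] [0.3005, 0.6588, 0.6073, -0.3268] [ 0.8 -0.6  0.7] 0.998 0.0
disp body 326 [ 0.4945 -0.0523  0.0745] ((494.1053771972656, -52.394775390625), (44.9288444519043, 45.06353759765625), 81.92499542236328)
disp cap 177 [ 0.4943 -0.0502  0.0803] ((493.278564453125, -51.423492431640625), (33.61631393432617, 33.54106521606445), 44.26472091674805)
tub 798 [ 0.4916 -0.2109  0.0592] ((490.5570068359375, -213.86366271972656), (63.35958480834961, 71.42879486083984), 25.72391700744629)
```

The dispenser stands with its cap at z ≈ 80 mm, centred on the holder at (494, −52) mm. Next I'll plan the tub.

```bash
cat > tub.py <<'E'
from kin import *
np.set_printoptions(precision=3,suppress=True)
ge=lambda th,ph: np.array([np.sin(th)*np.cos(ph),np.sin(th)*np.sin(ph),-np.cos(th)])
al=np.radians(26); a=np.array([np.sin(al),-np.cos(al),0]); y=np.array([np.cos(al),np.sin(al),0])
G=np.array([.4915,-.2128,.0325]); ti=np.radians(38)
t=-a*np.sin(ti)+np.array([0,0,-np.cos(ti)]); Rg=target(y,t); pg=G+.020*t
def fin(ph,up,c=(.678,-.0225)):
    tf=ge(np.pi/2-ti,np.radians(ph)); yf=np.array([-np.sin(np.radians(ph)),np.cos(np.radians(ph)),0])
    Rf=target(yf,tf); return np.r_[c,.005+.036+up]+.020*tf,Rf
E
python3 - <<'E'
from tub import *
s=manip.state();q0=s["joint_pos"]
for n,p in(("pre",pg-.11*t),("grasp",pg)):
    q,e=ik(p,Rg,[-.8,.2,1.9,.6,1.3,-.6]); print(n,p,q,e)
for ph in(-100,-90,-85,-80,-70):
    for up in(0,.1):
        b=min((ik(*fin(ph,up),[.1,.5,1.5,-.8,1.4,j]) for j in(.5,-.3)),key=lambda x:x[1]);print(ph,up,fin(ph,up)[0],b)
go(pg-.11*t,Rg)
d=vision.grab_frame("top")[1];Q=cloud(d,*cam("top"));m=(Q[...,2]>.19)&(Q[...,2]<.225)&(Q[...,0]>.7)&(Q[...,1]>.05)&(Q[...,1]<.25);print("bottle cap",np.median(Q[m],0))
E
```

```text
pre [ 0.516 -0.263  0.103] [-0.717  0.437  1.486  0.251  1.834 -1.183] 2.7755575615628914e-15
grasp [ 0.486 -0.202  0.017] [-0.677  0.436  1.657  0.266  1.66  -1.191] 2.0046936333173445e-11
-100 0 [ 0.675 -0.038  0.029] (array([ 0.145,  0.622,  1.465, -0.85 ,  1.482,  0.593]), np.float64(2.1510571102112408e-15))
-100 0.1 [ 0.675 -0.038  0.129] (array([ 0.145,  0.488,  1.46 , -0.845,  1.574,  0.489]), np.float64(5.551115123125783e-15))
-90 0 [ 0.678 -0.038  0.029] (array([ 0.156,  0.56 ,  1.557, -0.922,  1.354,  0.527]), np.float64(1.5981105327966816e-12))
-90 0.1 [ 0.678 -0.038  0.129] (array([ 0.156,  0.42 ,  1.552, -0.902,  1.443,  0.411]), np.float64(1.3106182805699973e-13))
-85 0 [ 0.679 -0.038  0.029] (array([ 0.159,  0.528,  1.603, -0.959,  1.288,  0.496]), np.float64(4.530154029680488e-12))
-85 0.1 [ 0.679 -0.038  0.129] (array([ 0.159,  0.385,  1.598, -0.93 ,  1.374,  0.372]), np.float64(8.326672684688674e-16))
-80 0 [ 0.681 -0.038  0.029] (array([ 0.16 ,  0.497,  1.65 , -0.996,  1.219,  0.465]), np.float64(1.2817219507965663e-10))
-80 0.1 [ 0.681 -0.038  0.129] (array([ 0.16 ,  0.35 ,  1.645, -0.956,  1.304,  0.333]), np.float64(1.4501116973875128e-10))
-70 0 [ 0.683 -0.037  0.029] (array([ 0.146,  0.428,  1.728, -1.02 ,  1.081,  0.364]), np.float64(0.03787081304997867))
-70 0.1 [ 0.683 -0.037  0.129] (array([ 0.154,  0.277,  1.736, -1.005,  1.158,  0.253]), np.float64(1.0436096431476471e-13))
row [-180.5, 33.3, 248.9, -4.1, 88.3, -33.7]
bottle cap [0.789 0.151 0.213]
```

Request:
{"op": "play_rows", "data": {
  "steps": [
    [[-24,0,-18,0,0,0],[-50,0,-36,-0.3,7,-2.7],[-80,0,-50,-0.6,14,-5.4],[-110,4,-40,-0.9,21,-8],[-140,8,-10,-1.2,28,-10.6],[-170,12,25,-1.6,34.5,-13.2],[-200,17,60,-1.9,41,-15.7],[-225,21,95,-2.2,47.5,-18.2],[-250,25,130,-2.5,54,-20.6],[-270,29,155,-2.8,60.5,-23],[-280,32,168,-3.1,67,-25.6],[-284,33,171,-3.4,73.5,-28]]
  ]
}}

```text
time: 10.03
tool_pos: [0.5106, -0.2725, 0.2289]
tool_rot: [-0.182, 0.561, 0.803, 0.085]
contact_force: [0.2, 1.1, -0.0]
gripper_width: 1.002
grasp_force: 0.0
```

```bash
python3 -c "
from tub import *
st(); go(pg-.11*t,Rg); go(pg,Rg)"
```

```text
10.03 [-0.6867, 0.1832, 1.5134, 0.144, 1.8243, -1.0282] [0.5106, -0.2725, 0.2289] [-0.1824, 0.5612, 0.8029, 0.0851] [ 0.2  1.1 -0. ] 1.002 0.0
row [-41.7, 16.9, 117.7, -0.8, 14.9, -6.4]
row [-13.4, 16.8, 224.0, -0.8, 14.9, -6.4]
```

Request:
{"op": "play_rows", "data": {
  "steps": [
    [[-20,8,30,-0.4,7,-3],[-35,15,65,-0.8,14,-6],[-42,17,100,-0.8,14.9,-6.4],[-42,17,117,-0.8,14.9,-6.4],[-42,17,117,-0.8,14.9,-6.4],[-42,17,117,-0.8,14.9,-6.4]]
  ]
}}

```text
time: 10.53
tool_pos: [0.5164, -0.2581, 0.1028]
tool_rot: [-0.277, 0.5, 0.803, 0.171]
contact_force: [1.2, 0.3, 0.9]
gripper_width: 0.998
grasp_force: 0.0
```

Run:
```python
from tub import *
st(); C=cam("wrist");p,d=vision.grab_frame("wrist");Q=cloud(d,*C)
m=(np.hypot(Q[...,0]-.4915,Q[...,1]+.2128)<.065)&(Q[...,2]>.015)&(Q[...,2]<.08)&(np.indices(d.shape)[0]<400)
q=Q[m]; print(len(q),cv2.minAreaRect((q[:,:2]*1000).astype(np.float32)),np.percentile(q[:,2],99))
go(pg,Rg); cv2.imwrite("pics/g5.png",p)
```

```text
10.53 [-0.7103, 0.4348, 1.4909, 0.25, 1.8315, -1.1795] [0.5164, -0.2581, 0.1028] [-0.277, 0.4999, 0.8027, 0.1707] [1.2 0.3 0.9] 0.998 0.0
9296 ((491.5501708984375, -212.22299194335938), (62.79602813720703, 72.61080169677734), 26.03526496887207) 0.06394756619022839
row [-2.4, -3.0, 109.8, -0.2, 0.3, 0.2]
```

View pics/g5.png

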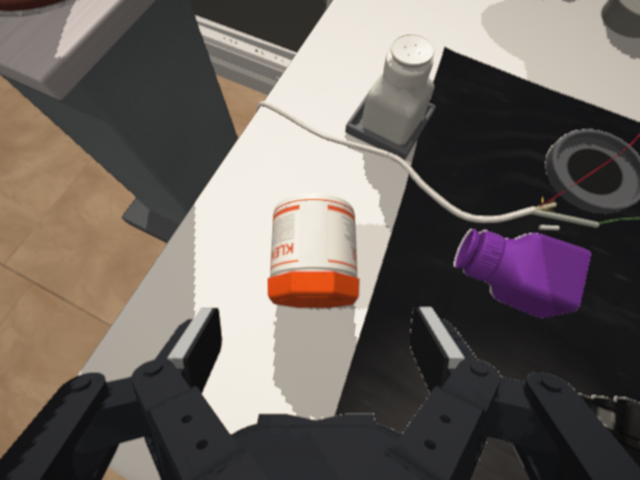

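The wrist view shows the tub centred at (313,250) between the fingers, and the dispenser standing in its tray at (400,95). I'll approach.

Request:
{"op": "play_rows", "data": {
  "steps": [
    [[0,-1,25,0,0,0],[-1,-2,50,0,0,0],[-1,-2,72,0,0,0],[-1,-2,90,0,0,0],[-1,-2,102,0,0,0],[-1,-2,110,0,0,0],[-1,-2,110,0,0,0],[-1,-2,110,0,0,0]]
  ]
}}

```text
time: 11.25
tool_pos: [0.4872, -0.2006, 0.018]
tool_rot: [-0.274, 0.5, 0.804, 0.17]
contact_force: [-0.3, -0.1, 0.1]
gripper_width: 0.999
grasp_force: 0.0
```

```bash
python3 -c "
from tub import *
st(); go(pg,Rg)"
```

```text
11.25 [-0.6728, 0.4319, 1.6583, 0.2637, 1.6573, -1.191] [0.4872, -0.2006, 0.018] [-0.2738, 0.4997, 0.804, 0.1702] [-0.3 -0.1  0.1] 0.999 0.0
row [-1.2, -1.5, 0.7, -0.2, 0.4, 0.2]
```

Request:
{"op": "play_rows", "data": {
  "steps": [
    [[-1,-1.5,0.7,0,0,0],[-1,-1.5,0.7,0,0,0],[-1,-1.5,0.7,0,0,0],[-1,-1.5,0.7,0,0,0],[-1,-1.5,0.7,0,0,0],[-1,-1.5,0.7,0,0,0],[-1,-1.5,0.7,0,0,0],[-1,-1.5,0.7,0,0,0],[-1,-1.5,0.7,0,0,0]]
  ],
  "claw": -1
}}

```text
time: 12.0
tool_pos: [0.4863, -0.2023, 0.0169]
tool_rot: [-0.273, 0.5, 0.804, 0.17]
contact_force: [1.9, -3.1, 7.0]
gripper_width: 0.72
grasp_force: 65.5
```

Run:
```python
from tub import *
st(); C=cam("wrist");s=manip.state();p,d=vision.grab_frame("wrist");Q=cloud(d,*C)
v,u=np.indices(d.shape);L=Q-G; al_=L@a; la=L@y
m=(np.abs(la)<.03)&(al_>-.05)&(al_<.05)&(Q[...,2]>.004)&(Q[...,2]<.08)&(v<330)
q=Q[m];A=al_[m];print("underside end",np.percentile(A,.5),"y",np.percentile(la[m],[1,99]))
f=m&(np.abs(la)<.006)&(al_<.015)&(al_>-.03)&(Q[...,2]>.05); c=np.polyfit(al_[f],Q[...,2][f],1);print("top line slope deg",np.degrees(c[0]),c[1],f.sum())
Rn=rot(s["tool_rot"]).as_matrix(); U=G+a*np.percentile(A,.5); U[2]=.032
np.savez("pics/tub.npz",Ul=Rn.T@(U-s["tool_pos"]),al=Rn.T@a); print(Rn.T@(U-s["tool_pos"]),Rn.T@a)
print("up",Rn.T@[0,0,1])
```

```text
12.0 [-0.6758, 0.4332, 1.6586, 0.2622, 1.6554, -1.1935] [0.4863, -0.2023, 0.0169] [-0.2734, 0.5, 0.8039, 0.1702] [ 1.9 -3.1  7. ] 0.72 65.5
underside end -0.03604785761161953 y [-0.029  0.028]
top line slope deg 0.031230921754088384 0.0626924543157375 2815
[0.028 0.    0.003] [-0.793 -0.004 -0.61 ]
up [ 0.61   0.    -0.793]
```

```bash
cat > tfin.py <<'E'
from tub import *
o=np.load("pics/tub.npz"); ph=np.radians(-87); yf=np.array([-np.sin(ph),np.cos(ph),0])
F=np.c_[yf,np.cross([0,0,1],yf),[0,0,1]]; L=np.c_[[0,1,0],np.cross(o["al"],[0,1,0]),o["al"]]
u,_,v=np.linalg.svd(F@L.T); Rf=u@v
pf=lambda z,c=(.678,-.0225): np.r_[c,z]-Rf@o["Ul"]
E
python3 - <<'E'
from tfin import *
s=manip.state(); st()
for z in(.13,.006): print(z,pf(z),ik(pf(z),Rf,[.15,.5,1.5,-.9,1.4,.5])); 
go(pf(.13),Rf)
E
```

```text
12.05 [-0.6758, 0.4332, 1.6586, 0.2621, 1.6554, -1.1935] [0.4863, -0.2023, 0.0169] [-0.2734, 0.5, 0.8039, 0.1701] [ 1.4 -4.   6.1] 0.719 65.5
0.13 [ 0.679 -0.038  0.154] (array([ 0.161,  0.371,  1.571, -0.92 ,  1.43 ,  0.359]), np.float64(6.664170326686758e-10))
0.006 [ 0.679 -0.038  0.03 ] (array([ 0.161,  0.542,  1.583, -0.949,  1.321,  0.509]), np.float64(6.044127420778977e-10))
row [133.4, 245.4, -70.7, 3.5, -88.6, 25.5]
```

Request:
{"op": "play_rows", "data": {
  "steps": [
    [[18,0,-24,0,0,0],[40,0,-52,0,0,0],[60,10,-80,0.3,-6.7,1.9],[75,30,-102,0.5,-13.4,3.8],[85,55,-112,0.8,-20,5.8],[98,85,-116,1,-26.8,7.7],[110,115,-117,1.3,-33.5,9.6],[122,145,-115,1.6,-40,11.5],[134,175,-110,1.8,-47,13.5],[144,202,-105,2.1,-53.6,15.4],[150,225,-100,2.4,-60.3,17.3],[150,238,-94,2.6,-67,19.3]]
  ]
}}

```text
time: 13.05
tool_pos: [0.6738, -0.0378, 0.1835]
tool_rot: [0.182, 0.624, 0.734, -0.195]
contact_force: [-0.8, -0.8, -0.6]
gripper_width: 0.721
grasp_force: 65.3
```

```bash
python3 -c "
from tfin import *
st();go(pf(.13),Rf)"
```

```text
13.05 [0.047, 0.2324, 1.564, -0.5509, 1.3778, 0.0028] [0.6738, -0.0378, 0.1835] [0.182, 0.6243, 0.7343, -0.1947] [-0.8 -0.8 -0.6] 0.721 65.3
row [14.3, 6.6, 25.0, 1.1, -21.5, 6.2]
```

Request:
{"op": "play_rows", "data": {
  "steps": [
    [[6,3,10,0.4,-6.7,2],[10,5,18,0.8,-13.4,4],[13,6,23,1,-18,5.2],[14.3,6.6,25,1.1,-21.5,6.2],[14.3,6.6,25,1.1,-21.5,6.2],[14.3,6.6,25,1.1,-21.5,6.2],[14.3,6.6,25,1.1,-21.5,6.2]]
  ]
}}

```text
time: 13.63
tool_pos: [0.6766, -0.0406, 0.1528]
tool_rot: [0.316, 0.618, 0.652, -0.305]
contact_force: [0.6, 0.1, -1.4]
gripper_width: 0.718
grasp_force: 65.4
```

Run:
```python
from tfin import *
st(); go(pf(.13),Rf);go(pf(.02),Rf)
S=cam("side");p,d=vision.grab_frame("side");Q=cloud(d,*S)
m=(np.hypot(Q[...,0]-.678,Q[...,1]+.0225)<.05)&(Q[...,2]>.1)&(Q[...,2]<.24)&(p.max(-1)>90)
q=Q[m];print(len(q),np.percentile(q,[1,99],axis=0))
for z in(.135,.145,.155,.165,.175,.185,.195):
    b=q[np.abs(q[:,2]-z)<.004]
    if len(b)>8: print(z,len(b),"x",np.percentile(b[:,0],[2,98]),"ymin",np.percentile(b[:,1],5))
T=cam("top");p2,d2=vision.grab_frame("top");Q2=cloud(d2,*T)
m=(np.hypot(Q2[...,0]-.678,Q2[...,1]+.0225)<.06)&(Q2[...,2]>.19)&(Q2[...,2]<.215);a2=Q2[m];print(len(a2),np.median(a2,0),cv2.minEnclosingCircle((a2[:,:2]*1000).astype(np.float32)))
c,*_=np.linalg.lstsq(np.c_[a2[:,:2]-[.678,-.0225],np.ones(len(a2))],a2[:,2],rcond=None);print("lid slopes",np.degrees(c[:2]),c[2])
cv2.imwrite("pics/s6.png",p);cv2.imwrite("pics/t6.png",p2)
```

```text
13.63 [0.1556, 0.3684, 1.5753, -0.9144, 1.428, 0.3529] [0.6766, -0.0406, 0.1528] [0.3159, 0.618, 0.6522, -0.3051] [ 0.6  0.1 -1.4] 0.718 65.4
row [0.6, 2.2, -3.3, -0.3, -0.3, 0.2]
row [87.4, 3.0, 64.3, -0.3, -0.3, 0.2]
1239 [[ 0.639 -0.059  0.132]
 [ 0.71   0.003  0.203]]
0.135 74 x [0.646 0.702] ymin -0.05721236738987667
0.145 79 x [0.646 0.704] ymin -0.058073139984173204
0.155 97 x [0.638 0.706] ymin -0.05826168929122759
0.165 95 x [0.639 0.705] ymin -0.058081020550832904
0.175 113 x [0.64  0.707] ymin -0.05828736349899901
0.185 106 x [0.639 0.712] ymin -0.058022369205259494
0.195 169 x [0.645 0.706] ymin -0.05796758824988331
1017 [ 0.673 -0.017  0.202] ((676.7989501953125, -7.371063232421875), 57.37382125854492)
lid slopes [0.338 1.856] 0.20180590811743063
```

Request:
{"op": "play_rows", "data": {
  "steps": [
    [[15,1.5,8,0,0,0],[33,2.5,22,0,0,0],[50,3,36,0,0,0],[65,3,47,0,0,0],[76,3,55.5,0,0,0],[84,3,61.5,0,0,0],[87,3,64,0,0,0],[87,3,64,0,0,0],[87,3,64,0,0,0]]
  ]
}}

```text
time: 14.48
tool_pos: [0.679, -0.0375, 0.0451]
tool_rot: [0.317, 0.618, 0.652, -0.305]
contact_force: [0.2, 0.4, -1.2]
gripper_width: 0.72
grasp_force: 65.4
```

Run:
```python
from tfin import *
st(); go(pf(.02),Rf);go(pf(.006),Rf)
S=cam("side");p,d=vision.grab_frame("side");Q=cloud(d,*S)
m=(np.hypot(Q[...,0]-.678,Q[...,1]+.0225)<.05)&(Q[...,2]>.025)&(Q[...,2]<.1)&(p.max(-1)>90)
q=Q[m]
for z in(.03,.04,.05,.06,.07,.08):
    b=q[np.abs(q[:,2]-z)<.004]
    if len(b)>8: print(z,len(b),"x",np.percentile(b[:,0],[2,98]),"ymin",np.percentile(b[:,1],5))
cv2.imwrite("pics/g7.png",cv2.resize(p[200:310,285:405],(720,600),interpolation=cv2.INTER_CUBIC))
```

```text
14.48 [0.1599, 0.5208, 1.5808, -0.9388, 1.3361, 0.4849] [0.679, -0.0375, 0.0451] [0.3166, 0.6178, 0.6518, -0.3052] [ 0.2  0.4 -1.2] 0.72 65.4
row [0.6, -0.3, 0.6, -0.2, -0.3, 0.1]
row [11.6, -0.3, 9.2, -0.2, -0.3, 0.1]
0.03 60 x [0.649 0.704] ymin -0.05456216253430955
0.04 73 x [0.648 0.708] ymin -0.05524469913328389
0.05 74 x [0.638 0.707] ymin -0.05470003940191359
0.06 84 x [0.642 0.719] ymin -0.05503428611795384
0.07 92 x [0.634 0.716] ymin -0.05542027979842194
0.08 94 x [0.643 0.714] ymin -0.05542771805748118
```

View pics/g7.png

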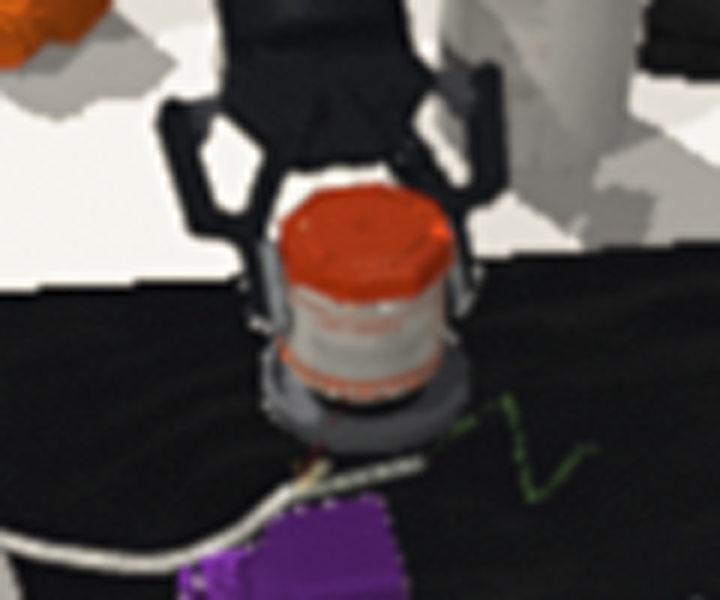

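The tub's bottom (283–442, centre 362) is centred over the ring (262–470, centre 366), so I'll lower it.

Request:
{"op": "play_rows", "data": {
  "steps": [
    [[3,0,2.4,0,0,0],[6,0,4.7,0,0,0],[8,0,6.3,0,0,0],[9,0,7.1,0,0,0],[10,0,7.9,0,0,0],[10.8,0,8.5,0,0,0],[11.6,0,9.1,0,0,0],[11.6,0,9.1,0,0,0],[11.6,0,9.1,0,0,0]]
  ]
}}

```text
time: 15.28
tool_pos: [0.6784, -0.0375, 0.0296]
tool_rot: [0.316, 0.618, 0.652, -0.305]
contact_force: [-1.1, 0.2, -0.9]
gripper_width: 0.724
grasp_force: 65.5
```

Request:
{"op": "play_rows", "data": {
  "steps": [
    [[0.8,0,0.6,0,0,0],[0.8,0,0.6,0,0,0],[1.5,0,1.1,0,0,0],[1.5,0,1.1,0,0,0]]
  ]
}}

```text
time: 15.62
tool_pos: [0.6785, -0.0375, 0.0292]
tool_rot: [0.317, 0.618, 0.651, -0.306]
contact_force: [-4.0, 1.6, 6.1]
gripper_width: 0.715
grasp_force: 66.2
```

Request:
{"op": "play_rows", "data": {
  "steps": [
    [[0,0,0,0,0,0],[0,0,0,0,0,0],[0,0,0,0,0,0],[0,0,0,0,0,0],[0,0,0,0,0,0],[0,0,0,0,0,0],[0,0,-8,0,0,0],[0,0,-25,0,0,0],[0,0,-50,0,0,0],[0,0,-75,0,0,0],[0,0,-95,0,0,0],[0,0,-105,0,0,0]]
  ],
  "claw": 1
}}

```text
time: 16.62
tool_pos: [0.676, 0.0487, 0.0956]
tool_rot: [0.318, 0.618, 0.652, -0.303]
contact_force: [0.2, -0.4, 1.0]
gripper_width: 1.0
grasp_force: 0.0
```

Run:
```python
from h import *
np.set_printoptions(precision=4,suppress=True)
st()
C=cam("top");p,d=vision.grab_frame("top");Q=cloud(d,*C)
d0=np.load("pics/top0.npy");Q0=cloud(d0,*C)
def seg(n,c,r,lo,hi,Q=Q):
    m=(np.hypot(Q[...,0]-c[0],Q[...,1]-c[1])<r)&(Q[...,2]>lo)&(Q[...,2]<hi);a=Q[m]
    print(n,len(a),np.median(a,0),cv2.minAreaRect((a[:,:2]*1000).astype(np.float32)) if len(a)>3 else "")
seg("tub lid",(.678,-.0225),.05,.07,.1);seg("disp cap",(.494,-.052),.045,.072,.12)
for n,X in(("now",Q),("start",Q0)):
    seg(n+" bottle",(.79,.15),.06,.19,.225,X);seg(n+" cleaver",(.734,-.254),.07,.012,.07,X);seg(n+" tin",(.679,.196),.05,.012,.04,X);seg(n+" purple",(.63,-.147),.05,.012,.06,X);seg(n+" orange",(.572,.255),.05,.012,.06,X)
S,_=vision.grab_frame("side");cv2.imwrite("pics/fin.png",S)
```

```text
16.62 [0.2807, 0.494, 1.5163, -0.8821, 1.4722, 0.4794] [0.676, 0.0487, 0.0956] [0.3177, 0.6177, 0.6524, -0.3033] [ 0.2 -0.4  1. ] 1.0 0.0
tub lid 538 [ 0.676  -0.0241  0.0776] ((676.487548828125, -23.106664657592773), (60.82322311401367, 62.294673919677734), 89.05187225341797)
disp cap 178 [ 0.4923 -0.0502  0.0808] ((492.7518310546875, -50.826637268066406), (33.54213333129883, 35.277000427246094), 43.455162048339844)
now bottle 448 [0.7886 0.1512 0.2132] ((790.7378540039062, 151.96713256835938), (47.20360565185547, 46.94926071166992), 1.6896857023239136)
now cleaver 921 [ 0.7346 -0.251   0.044 ] ((733.8936157226562, -253.5094451904297), (70.55908966064453, 94.19408416748047), 3.8403117656707764)
now tin 19 [0.6502 0.1951 0.0244] ((649.7149047851562, 198.2891845703125), (29.681808471679688, 4.3889241218566895), 85.19764709472656)
now purple 527 [ 0.6331 -0.1527  0.0466] ((628.2966918945312, -141.71719360351562), (72.42296600341797, 74.83773803710938), 88.87651824951172)
now orange 261 [0.5647 0.2401 0.0378] ((565.065673828125, 242.54458618164062), (50.71184539794922, 36.4322395324707), 45.4383430480957)
start bottle 444 [0.7869 0.1517 0.2135] ((789.388671875, 153.67410278320312), (47.221946716308594, 46.5994873046875), 47.27280044555664)
start cleaver 918 [ 0.7345 -0.251   0.0441] ((733.9349365234375, -253.9127197265625), (69.89105224609375, 94.01583099365234), 4.258713245391846)
start tin 485 [0.6782 0.1954 0.024 ] ((678.7183837890625, 195.65240478515625), (61.860897064208984, 60.349754333496094), 44.394508361816406)
start purple 529 [ 0.633  -0.1528  0.0464] ((628.735107421875, -137.94007873535156), (80.33360290527344, 74.76655578613281), 88.63044738769531)
start orange 553 [0.5722 0.2561 0.0437] ((571.8843994140625, 255.11862182617188), (75.33738708496094, 46.255645751953125), 54.78554916381836)
```

View pics/fin.png

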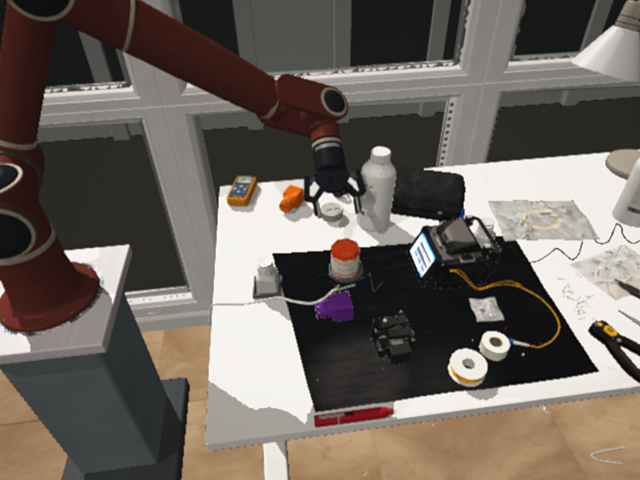

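The final side view shows the tub upright in the round holder at (345,262) and the dispenser upright in the square one at (266,280). The lid sits at z = 78 mm and the cap at 81 mm, so both are on the holder floors. The bottle, cleaver and tin stand where they were, and the arm touches nothing, so I'm handing in.

```bash
python3 -c "
from plant import order
print(order.job_done())"
```

```text
the job is handed in; nothing more can be done
None
```

The dispenser and the tub both stand upright on the floors of their own holders, set down gently; the bottle and cleaver measured unmoved, the tin (partly hidden by the arm in the last depth check) looked unmoved, and the job was handed in at about 17 s.

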